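# Clamp the tweezer sanitiser and hold its timer at the third click

## Task

Clamp the lid of the tweezer sanitiser by turning its three steel wing knobs clockwise fully home against their stops, one after another, starting with the knob farthest from the dial and working towards the dial. Then turn the spring-return timer dial clockwise past its first two clicks to the third, and finish while still holding it there with the gripper, because it springs back when let go. Leave the toothbrush cup, shaving cup and hand mirror where they stand.

Things in the scene. Friction and masses are not known exactly. Their poses are not given: they have to be found in the camera images.
- sanitiser: white tweezer sanitiser fixed to the work surface, 160 mm deep (x) by 375 mm long (y -190 to +185 mm), 85 mm high; origin at the underside, +x away from the robot, yaw up to 0.35 either way. Three clamp knobs at x = -35, y = +140, +50, -40 mm on the white lid flange; behind them a clear window over tweezers; timer dial on the console at x = 0, y = -140 mm.
- knob_1_grip (a point): First of three equal steel clamp knobs in a row, the end one, farthest from the dial: round foot 34 mm across, 8 mm high, topped by an upright flat wing 38 mm long, 12 mm thick, 28 mm high. This point is on the vertical turning axis, 6 mm below the wing's top, 22 mm above the foot's top, 116 mm above the work surface; x runs along the wing (both ends alike) and turns with the knob, z is up.
- knob_1 (a joint): turn of knob_1 in rad, growing clockwise as seen from above. It starts loose somewhere from 0 to 0.4; the rigid end stop is at 1.35 (fully home; within 0.1 counts). Friction of about 0.03 N m only: it stays where it is left. The knob does not rise or sink.
- knob_2_grip (a point): Second of three equal steel clamp knobs in a row, the middle one: round foot 34 mm across, 8 mm high, topped by an upright flat wing 38 mm long, 12 mm thick, 28 mm high. This point is on the vertical turning axis, 6 mm below the wing's top, 22 mm above the foot's top, 116 mm above the work surface; x runs along the wing (both ends alike) and turns with the knob, z is up.
- knob_2 (a joint): turn of knob_2 in rad, growing clockwise as seen from above. It starts loose somewhere from 0 to 0.4; the rigid end stop is at 1.35 (fully home; within 0.1 counts). Friction of about 0.03 N m only: it stays where it is left. The knob does not rise or sink.
- knob_3_grip (a point): Third of three equal steel clamp knobs in a row, the one nearest the dial: round foot 34 mm across, 8 mm high, topped by an upright flat wing 38 mm long, 12 mm thick, 28 mm high. This point is on the vertical turning axis, 6 mm below the wing's top, 22 mm above the foot's top, 116 mm above the work surface; x runs along the wing (both ends alike) and turns with the knob, z is up.
- knob_3 (a joint): turn of knob_3 in rad, growing clockwise as seen from above. It starts loose somewhere from 0 to 0.4; the rigid end stop is at 1.35 (fully home; within 0.1 counts). Friction of about 0.03 N m only: it stays where it is left. The knob does not rise or sink.
- dial_grip (a point): grey timer dial: disc 60 mm across, 10 mm high, with an upright flat bar 50 mm long, 12 mm thick, 28 mm high. This point is on the vertical turning axis, 6 mm below the bar's top, 22 mm above the disc's top, 118 mm above the work surface; x runs along the bar to its pointer end and turns with the dial, z up. Black marks beyond it: a dash at rest, then 1, 2, 3 dots for the clicks.
- dial (a joint): turn of the dial in rad, growing clockwise seen from above. Rests at 0; clicks (detents) at 0.40, 0.80, 1.20; rigid stop at 1.27. A spring always drives it back to 0, out of the clicks too, with 0.04 N m at rest rising to 0.07 at the third click (0.03 more or less on the way over a click), so it must be held. Third click: from 1.08 up to the stop.
- brush_cup: bystander: loose white ceramic toothbrush cup with blue flowers, 72 mm across, 100 mm high, a brush leaning out of it to 175 mm; origin at its underside.
- shaving_cup: bystander: loose closed grey plastic shaving cup with a small lid button, 82 mm across, 82 mm high; origin at its underside.
- folding_mirror: bystander: loose folded black round hand mirror lying flat, 110 mm across, 17 mm thick, small steel hinge on one side; origin at its underside.

How it is judged:
On the way, in this order (a step that is already met when the one before it is completed fails the run):
1. the knob farthest from the dial is turned home (value of joint knob_1 above 1.25 rad), for 0.1 s.
2. the middle knob is turned home (value of joint knob_2 above 1.25 rad), for 0.1 s.
3. the knob nearest the dial is turned home (value of joint knob_3 above 1.25 rad), for 0.1 s.
4. the dial is held at the third click (value of joint dial above 1.08 rad and contact force between the fingers and dial above 0.3 N), for 0.3 s.
At the end, for the whole second after the job is handed in: All three knobs are within 0.1 rad of their end stops (1.25 rad or more), and the fingers, touching the dial with more than 0.3 N, keep it at the third click (1.08 rad up to its stop at 1.27) (all of step 4 and value of joint each of knob_1, knob_2, knob_3 above 1.25 rad); the arm keeps its last pose, push and grip.
It fails at once if the brush cup is shoved more than 30 mm or tipped (distance of brush_cup from where it was at the start of the episode above 0.03 m or angle between brush_cup's own z axis and vertical above 0.35 rad).
It fails at once if the shaving cup is shoved more than 30 mm or tipped (distance of shaving_cup from where it was at the start of the episode above 0.03 m or angle between shaving_cup's own z axis and vertical above 0.35 rad).
It fails at once if the folding mirror is shoved more than 30 mm or tipped (distance of folding_mirror from where it was at the start of the episode above 0.03 m or angle between folding_mirror's own z axis and vertical above 0.35 rad).
It also fails if it takes over 72 s, if anything falls off the work surface, if the arm or the gripper's body presses on something with over 40 N, if the wrist force passes 120 N, or if a joint passes its speed limit or range.

## Robot

A 6-joint arm with a two-finger parallel gripper is mounted at the origin on the work surface. World frame = base frame: x ahead of the robot, y to its left, z up, the work surface at z = 0. Lengths are in m, angles in rad, forces in N, time in s.
With the tool pointing down it reaches from about 0.25 to 0.775 m from the base axis. Payload 8.9 kg.
Tool frame: the origin (TCP) lies at the very end of the fingers, on their centre line; the grasp point (between the pads) lies 19 mm behind it; x points along the fingers, z is the direction in which the jaws open and shut, and the axes are right-handed (so a half turn about x gives the same grasp; the last joint's range is limited). The gripper opens to 85 mm and grips with 20 to 120 N. Pads are 22 mm wide; open, the fingers measure 114 mm over their backs; the gripper's body (76 mm by 85 mm) begins 54 mm behind the grasp point. The pads swing forward as they close: fully open they stand 13 mm farther back than shut.
Start: joints at [1.112, 0.291, -0.153, 1.127, 0, 1.431], TCP at [0.165, 0.498, 0.231] pointing down, gripper open.
Joint ranges: [-2.52, 2.52], [-0.91, 1.74], [-1.3, 1.37], [-1.96, 2.02], [-1.52, 1.47], [-3.14, 3.14]. Speed limits (rad/s): [2.22, 2.22, 2.79, 3.14, 3.14, 3.14].

## Interface

Orientations are given as a unit quaternion [x, y, z, w].
In Python, from workcell import ctrl gives the robot as it stands.
- The arm moves only by the tool move_arm, never from a script. Its argument "plan" is a list that holds one entry, the list of rows, each a list of 5 numbers: the shift along the tool's x, y, z in cm, then the turn about the tool's x in rad, then the closure, from -1 (fully open) to 1 (shut). A call has 1 to 20 rows; each row is the pose to reach, as a shift and turn from the pose commanded when the call began, along the tool's axes at that moment; what a row does not reach only later rows make up. A row lasts 1/8 s, in which the tool goes at most 62.5 mm and 10.7 degrees, less where a joint would pass 70% of its speed; a pose out of reach is approached as far as the arm can. A call with a gripper value outside its range is refused whole. The fingers move at their own pace and stop on an object; "squeeze" is the grip in N (left out, the last holds). Time passes only in rows, so rows that repeat a pose let the fingers close. It gives the time, the measured TCP pose, the force and the opening at its end, in the units of the state.
- ctrl.get_state(): the state, without advancing time (a new reading comes with each control period).
- ctrl.snapshot(name): name is "side" or "top"; returns a dict with "pixels" (420x560x3 uint8, red, green, blue), "fx", "fy", "cx", "cy" (pixels), "origin" and "rotation" of the camera in the world. Camera axes: x right, y down, z forward; pixel columns grow to the right and rows downward; lengths in m; the calibration is good to about 2 mm. A picture is of the moment at which its call begins. There is no depth.
- ctrl.hand_in(): hands the job in, once; it reports no verdict.
Trained networks look in a picture, given as the dict that the camera call returned (one of the last four; its "shot" number tells which), for a name from the list of things; names that differ only in an ending like _2 or _b are one class to them, and where a whole thing is asked for, a point or a joint stands for the part that bears it (a point fixed in the world has none). Each returns a list of dicts, best first, with "p" (0 to 1); they miss things now and then, are a little off and sometimes report something else, mostly with a low value. They report only what shows in the picture. A call takes as long as a camera call.
- ctrl.search_frame(picture, thing): "rect" ([centre column, centre row, width, height] in pixels, round what is visible of it).
The state is a dict: "clock": time; "q": joint angles; "joint_velocities": joint speeds; "effort": joint torques, N m; "tool_pos": TCP position; "tcp_rot": TCP orientation; "ft_force": force on the tool from outside, world axes, zero at the start; "moment": the same for the moment, N m; "opening": opening from 0.0 (shut) to 1.0 (fully open).
Only numpy, scipy, OpenCV 4.12 (cv2) and the standard library are available. Lean on these libraries where they do the work, as an engineer would, in place of code of your own. Each camera call takes 0.05 s, during which the arm holds its last target. There are 200 camera calls.

## Working session

There is one attempt and no reset: what is moved stays moved. The work goes in short steps, Python scripts to look and compute and a tool call to move; the robot and the scene stay as the last step left them, time stands still between calls to the robot, and variables do not carry over. Pictures are saved under pics/ and viewed, about 8 in all and at most 12, crops included, and the job is handed in when it is done.

Besides the shell and the picture viewer there is one more tool, called after ">>>" as name(argument=value, ...), one argument or row to a line, values as JSON. move_arm: Moves the arm, as the interface text tells. Its arguments: {"type":"object","properties":{"plan":{"type":"array","items":{"type":"array","items":{"type":"array","items":{"type":"number"}}}},"squeeze":{"type":"number"}},"required":["plan"]}

```bash
mkdir -p pics; cat > h.py <<'E'
import numpy as np, cv2
from workcell import ctrl
from scipy.spatial.transform import Rotation as R
def ray(s,u,v,z):
    d=np.array(s["rotation"])@np.array([(u-s["cx"])/s["fx"],(v-s["cy"])/s["fy"],1]); o=np.array(s["origin"])
    return o+d*(z-o[2])/d[2]
def proj(s,p):
    c=np.array(s["rotation"]).T@(np.array(p)-np.array(s["origin"])); return s["cx"]+s["fx"]*c[0]/c[2], s["cy"]+s["fy"]*c[1]/c[2]
def save(s,n,crop=None,k=1):
    im=cv2.cvtColor(np.array(s["pixels"]),cv2.COLOR_RGB2BGR)
    if crop: im=im[crop[1]:crop[3],crop[0]:crop[2]]
    cv2.imwrite("pics/"+n,cv2.resize(im,None,fx=k,fy=k,interpolation=cv2.INTER_CUBIC))
E
python3 - <<'E'
from h import *
st=ctrl.get_state(); print(st["clock"],st["tool_pos"],st["tcp_rot"],st["opening"])
for n in("top","side"):
    s=ctrl.snapshot(n); save(s,n+"0.png"); print(n,s["origin"],np.round(s["rotation"],3).tolist(),s["fx"])
    for t,z in(("knob_1_grip",.11),("dial_grip",.11),("sanitiser",.05),("brush_cup",.05),("shaving_cup",.08),("folding_mirror",.015)):
        for r in ctrl.search_frame(s,t)[:4]: print(t,round(r["p"],2),np.round(r["rect"],1),np.round(ray(s,*r["rect"][:2],z),3))
E
```

```text
0.0 [0.16485121 0.4979965  0.23072523] [-0.41422801  0.57364026  0.41379814  0.57282032] 0.9967824545581433
top [ 0.37712248 -0.00143989  1.40110236] [-0.692, 0.714, -0.074, 0.071] 460.23426745391833Traceback (most recent call last):
  File "<stdin>", line 6, in <module>
  File "h.py", line 5, in ray
    d=np.array(s["rotation"])@np.array([(u-s["cx"])/s["fx"],(v-s["cy"])/s["fy"],1]); o=np.array(s["origin"])
      ~~~~~~~~~~~~~~~~~~~~~~~^~~~~~~~~~~~~~~~~~~~~~~~~~~~~~~~~~~~~~~~~~~~~~~~~~~~~~
ValueError: matmul: Input operand 1 has a mismatch in its core dimension 0, with gufunc signature (n?,k),(k,m?)->(n?,m?) (size 3 is different from 4)
```

```bash
sed -i 's/np.array(s\["rotation"\])/R.from_quat(s["rotation"]).as_matrix()/' h.py
python3 - <<'E'
from h import *
for n in("top","side"):
    s=ctrl.snapshot(n); save(s,n+"0.png"); print(n,s["origin"],np.round(s["rotation"],3).tolist(),s["fx"])
    for t,z in(("knob_1_grip",.11),("dial_grip",.11),("sanitiser",.05),("brush_cup",.05),("shaving_cup",.08),("folding_mirror",.015)):
        for r in ctrl.search_frame(s,t)[:4]: print(t,round(r["p"],2),np.round(r["rect"],1),np.round(ray(s,*r["rect"][:2],z),3))
E
```

```text
top [ 0.37712248 -0.00143989  1.40110236] [-0.692, 0.714, -0.074, 0.071] 460.23426745391833
knob_1_grip 0.42 [239.7 258.9  15.   10.4] [0.504 0.121 0.11 ]
dial_grip 0.8 [335.1 238.6  24.9  21.8] [ 0.553 -0.149  0.11 ]
dial_grip 0.67 [239.4 261.    9.7   8.7] [0.498 0.122 0.11 ]
sanitiser 0.94 [290.4 242.2 133.2  63.3] [ 0.554 -0.023  0.05 ]
brush_cup 0.95 [138.6 228.6  34.2  28.9] [0.609 0.426 0.05 ]
shaving_cup 0.98 [416.2 213.3  30.   32.3] [ 0.624 -0.393  0.08 ]
folding_mirror 0.92 [271.4 160.   37.2  37. ] [0.821 0.027 0.015]
side [ 0.25748901 -0.53203134  0.65254328] [0.854, -0.296, 0.13, -0.409] 397.24421508938474
knob_1_grip 0.57 [189.5 214.8  16.8  21.3] [0.508 0.118 0.11 ]
dial_grip 0.56 [282.5 284.6  31.3  32.8] [ 0.544 -0.163  0.11 ]
sanitiser 0.82 [245.8 274.2 169.1 158.6] [ 0.534 -0.054  0.05 ]
brush_cup 0.62 [165.2 157.7  49.3  52.3] [0.607 0.473 0.05 ]
shaving_cup 0.95 [418.  377.   58.8  64.3] [ 0.606 -0.412  0.08 ]
folding_mirror 0.87 [325.8 213.7  46.   35. ] [0.824 0.016 0.015]
```

View pics/top0.png

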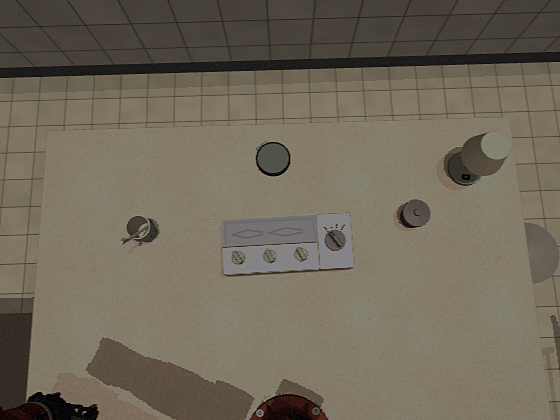

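View pics/side0.png

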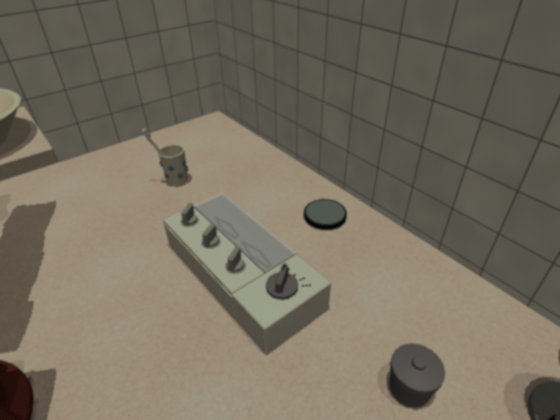

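```bash
python3 - <<'E'
from h import *
a=ctrl.snapshot("top"); b=ctrl.snapshot("side")
A=cv2.cvtColor(np.array(a["pixels"]),cv2.COLOR_RGB2BGR)[205:285,215:365]
B=cv2.cvtColor(np.array(b["pixels"]),cv2.COLOR_RGB2BGR)[190:310,160:340]
A=cv2.resize(A,None,fx=5.2,fy=5.2,interpolation=cv2.INTER_CUBIC); cv2.imwrite("pics/t1.png",cv2.convertScaleAbs(A,alpha=1.3))
B=cv2.resize(B,None,fx=4.4,fy=4.4,interpolation=cv2.INTER_CUBIC); cv2.imwrite("pics/s1.png",cv2.convertScaleAbs(B,alpha=1.5))
E
```

```text
(no output)
```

View pics/t1.png

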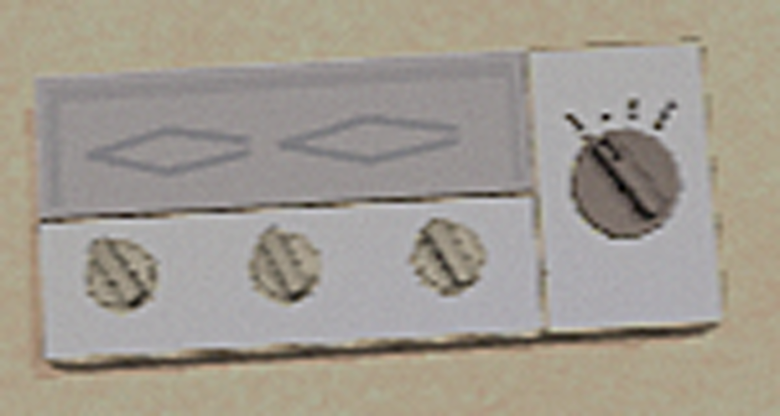

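View pics/s1.png

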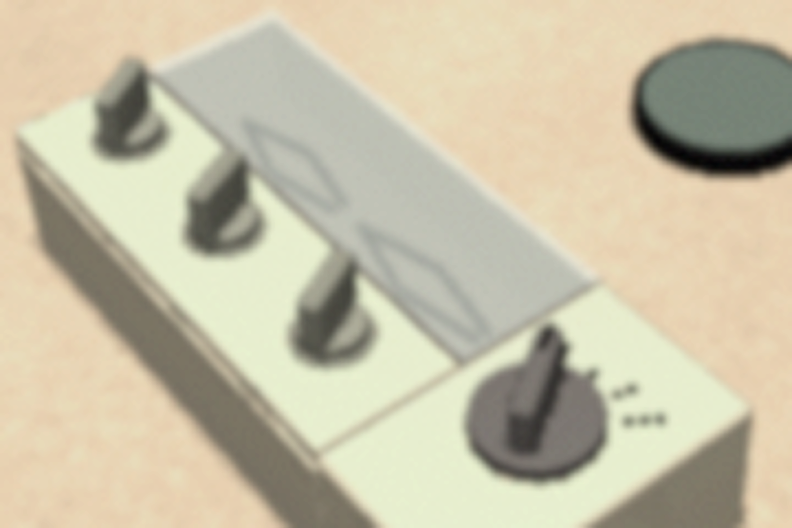

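```bash
python3 - <<'E'
from h import *
from scipy.optimize import least_squares
s=ctrl.snapshot("top"); b=ctrl.snapshot("side"); 
t=lambda u,v:(215+u/5.2-.4,205+v/5.2-.4)
sd=lambda u,v:(160+u/4.4-.4,190+v/4.4-.4)
L=[((-.035,.14,.093),t(121,275)),((-.035,.05,.093),t(286,266)),((-.035,-.04,.093),t(449,257)),((0,-.14,.096),t(627,183)),
((.08,.185,.085),t(35,78)),((-.08,-.19,.085),t(719,322)),((.08,-.19,.085),t(700,43)),((-.08,.185,.085),t(45,357))]
LS=[((0,-.14,.096),sd(537,417)),((-.035,.14,.086),sd(130,132)),((-.035,.05,.086),sd(223,225)),((-.035,-.04,.086),sd(333,332)),((.08,-.19,.085),sd(749,411)),((-.08,.185,.085),sd(18,132))]
def W(p,m): c,s_=np.cos(p[2]),np.sin(p[2]); return [p[0]+c*m[0]-s_*m[1],p[1]+s_*m[0]+c*m[1],m[2]]
for nm,f in(("top",[(s,L)]),("side",[(b,LS)]),("both",[(s,L),(b,LS)])):
    g=lambda p:np.concatenate([np.subtract(proj(c,W(p,m)),uv) for c,l in f for m,uv in l])
    r=least_squares(g,[.55,-.02,0]); p=r.x; print(nm,np.round(p,4)); print(np.round(g(p).reshape(-1,2),1).tolist())
for m in((-.035,.14,0),(-.035,.05,0),(-.035,-.04,0),(0,-.14,0)): print(np.round(W(p,m),4))
# wing angles by top-line endpoints (side view tops, z=.122)
q=ctrl.get_state(); M=R.from_quat(q["tcp_rot"]).as_matrix(); print("tool axes cols",np.round(M,3).tolist())
for nm,e in(("k1",((104,97),(135,60))),("k2",((192,190),(236,152))),("k3",((305,300),(349,258)))):
    P=[ray(b,*sd(*x),.122) for x in e]; d=P[1]-P[0]; print(nm,np.round(P,3).tolist(),"ang",np.arctan2(d[1],d[0]),np.hypot(*d[:2]))
for nm,e in(("k1",((98,243),(138,303))),("k2",((267,230),(300,297))),("k3",((425,222),(470,290))),("d",((592,142),(650,217)))):
    P=[ray(s,*t(*x),.11) for x in e]; d=P[0]-P[1]; print(nm,"top ang",np.arctan2(d[1],d[0]),np.hypot(*d[:2]))
E
```

```text
top [ 0.5483 -0.0102  0.0221]
[[-0.3, -0.2], [-0.4, -0.1], [-0.1, -0.1], [-0.1, -0.1], [-0.3, -0.7], [1.5, 0.7], [0.5, -0.7], [-0.8, 1.0]]
side [ 0.5479 -0.0099  0.0107]
[[-1.0, -0.5], [0.8, 0.3], [0.5, 0.5], [-0.6, 0.5], [1.4, -0.1], [-1.1, -1.1]]
both [ 0.548  -0.0101  0.0167]
[[-0.4, -0.3], [-0.5, -0.1], [-0.2, 0.1], [-0.1, 0.3], [-0.2, -1.0], [1.3, 1.2], [0.6, -0.3], [-1.0, 0.8], [-0.5, -0.7], [0.6, 0.5], [0.5, 0.6], [-0.3, 0.5], [1.7, -0.5], [-1.4, -0.8]]
[0.5107 0.1293 0.    ]
[0.5122 0.0394 0.    ]
[ 0.5137 -0.0506  0.    ]
[ 0.5503 -0.15    0.    ]
tool axes cols [[0.0, -0.949, 0.314], [-0.0, 0.314, 0.949], [-1.0, -0.0, -0.0]]
k1 [[0.497, 0.121, 0.122], [0.523, 0.138, 0.122]] ang 0.5763431991967677 0.031015783744537836
k2 [[0.497, 0.034, 0.122], [0.526, 0.045, 0.122]] ang 0.34055793433410336 0.031220488221363904
k3 [[0.499, -0.057, 0.122], [0.528, -0.048, 0.122]] ang 0.3225993980465294 0.0303235670160922
k1 top ang 0.5718126836156833 0.03922715056694339
k2 top ang 0.432234626512951 0.04039926380488461
k3 top ang 0.5483715764382164 0.04389261862683575
d top ang 0.609868001001684 0.05120816703385059
```

>>> move_arm(
  plan=[
    [[0, -22, -12, -0.45, 0], [0, -44.4, -24.2, -0.89, 0], [0, -44.4, -24.2, -0.89, 0], [0, -44.4, -24.2, -0.89, 0], [0, -44.4, -24.2, -0.89, 0], [0, -44.4, -24.2, -0.89, 0], [0, -44.4, -24.2, -0.89, 0], [0, -44.4, -24.2, -0.89, 0], [0, -44.4, -24.2, -0.89, 0], [0, -44.4, -24.2, -0.89, 0], [0, -44.4, -24.2, -0.89, 0], [7, -44.4, -24.2, -0.89, 0], [7, -44.4, -24.2, -0.89, 0], [7, -44.4, -24.2, -0.89, 0], [7, -44.4, -24.2, -0.89, 0], [7, -44.4, -24.2, -0.89, 0]],
  ],
  squeeze=30,
)

```text
clock: 3.05
tool_pos: [0.5114, 0.1293, 0.1628]
tcp_rot: [0.621, -0.339, -0.62, -0.34]
ft_force: [-0.7, 0.6, 0.9]
opening: 0.499
```

```bash
cat >> h.py <<'E'
def go(x,y,z,ang):
    "move numbers to world TCP x,y,z with jaw axis angle ang"
    q=ctrl.get_state(); M=R.from_quat(q["tcp_rot"]).as_matrix(); a=np.arctan2(M[1,2],M[0,2])
    print("pos",np.round(q["tool_pos"],4),"jaw",round(a,3),"tilt",np.round(M[:,0],3),"q",np.round(q["q"],2),"op",round(q["opening"],3),"F",np.round(q["ft_force"],1),"Mo",np.round(q["moment"],2))
    print("MOVE cm",np.round(M.T@(np.array([x,y,z])-q["tool_pos"])*100,2),"turn",round((a-ang+np.pi)%(2*np.pi)-np.pi,3))
E
python3 - <<'E'
from h import *
go(.5107,.1293,.101,2.14)
for n,z in(("side",3),):
    s=ctrl.snapshot(n); save(s,"a_side.png",(130,150,330,290),4)
print(proj(s,(.5107,.1293,.122)),proj(s,ctrl.get_state()["tool_pos"]))
E
```

```text
pos [0.5114 0.1293 0.1628] jaw 2.141 tilt [ 0.002  0.    -1.   ] q [ 0.11  0.34 -0.27  0.96  0.   -0.46] op 0.499 F [-0.7  0.6  0.9] Mo [-0.05  0.01  0.01]
MOVE cm [6.18 0.07 0.04] turn 0.001
(np.float64(187.1191189279495), np.float64(207.42624589132566)) (np.float64(184.245824254036), np.float64(192.2784052099965))
```

View pics/a_side.png

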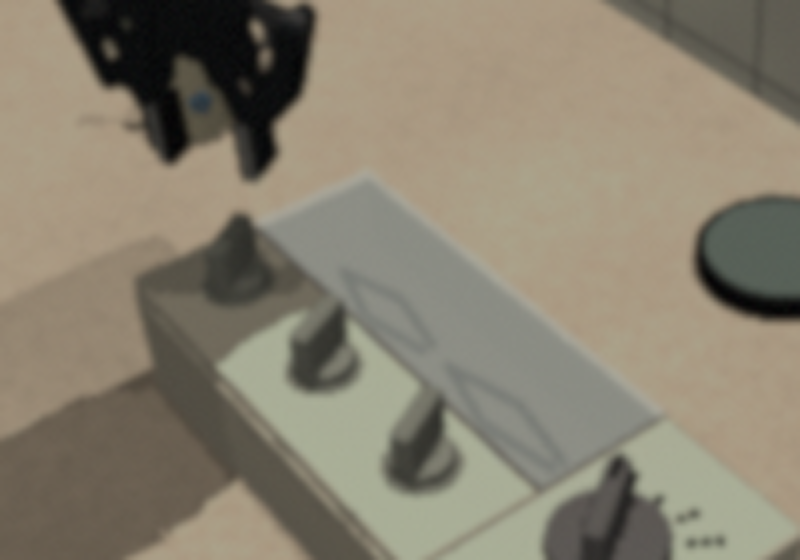

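>>> move_arm(
  plan=[
    [[3, 0.05, 0, 0, 0], [5, 0.05, 0, 0, 0], [6.2, 0.05, 0, 0, 0], [6.2, 0.05, 0, 0, 0], [6.2, 0.05, 0, 0, 1], [6.2, 0.05, 0, 0, 1], [6.2, 0.05, 0, 0, 1], [6.2, 0.05, 0, 0, 1], [6.2, 0.05, 0, 0, 1], [6.2, 0.05, 0, 0, 1]],
  ],
  squeeze=30,
)

```text
clock: 4.35
tool_pos: [0.5107, 0.1288, 0.1002]
tcp_rot: [0.621, -0.339, -0.62, -0.339]
ft_force: [-0.4, -1.6, 6.4]
opening: 0.134
```

```bash
python3 -c "
from h import *
go(.5107,.1293,.101,.9)"
```

```text
pos [0.5107 0.1288 0.1002] jaw 2.141 tilt [ 0.002 -0.    -1.   ] q [ 0.11  0.4  -0.36  0.81 -0.   -0.46] op 0.134 F [-0.4 -1.6  6.4] Mo [-0.15  0.24 -0.01]
MOVE cm [-0.08 -0.03  0.04] turn 1.241
```

>>> move_arm(
  plan=[
    [[0, 0, 0, 0.15, 1], [0, 0, 0, 0.3, 1], [0, 0, 0, 0.45, 1], [0, 0, 0, 0.6, 1], [0, 0, 0, 0.75, 1], [0, 0, 0, 0.88, 1], [0, 0, 0, 0.88, 1], [0, 0, 0, 0.88, 1]],
  ],
)

```text
clock: 5.35
tool_pos: [0.5109, 0.1276, 0.1002]
tcp_rot: [-0.418, 0.571, 0.416, 0.571]
ft_force: [-0.4, -5.8, 6.9]
opening: 0.136
```

```bash
python3 -c "
from h import *
go(.5107,.1293,.101,.9)"
```

```text
pos [0.5109 0.1276 0.1002] jaw 1.26 tilt [ 0.002 -0.002 -1.   ] q [ 0.11  0.4  -0.36  0.81 -0.    0.42] op 0.136 F [-0.4 -5.8  6.9] Mo [-1.38  0.07 -0.07]
MOVE cm [-0.08  0.07  0.16] turn 0.36
```

>>> move_arm(
  plan=[
    [[0, 0, 0, 0.06, 1], [0, 0, 0, 0.12, 1], [0, 0, 0, 0.18, 1], [0, 0, 0, 0.18, 1], [0, 0, 0, 0.18, 1]],
  ],
)

```text
clock: 5.98
tool_pos: [0.5107, 0.1274, 0.1002]
tcp_rot: [-0.365, 0.607, 0.362, 0.606]
ft_force: [-1.3, -7.1, 7.1]
opening: 0.128
```

```bash
python3 -c "
from h import *
go(.5107,.1293,.101,.9)"
```

```text
pos [0.5107 0.1274 0.1002] jaw 1.08 tilt [ 0.002 -0.003 -1.   ] q [ 0.11  0.4  -0.36  0.81 -0.    0.6 ] op 0.128 F [-1.3 -7.1  7.1] Mo [-1.63  0.19 -0.09]
MOVE cm [-0.08  0.09  0.17] turn 0.18
```

>>> move_arm(
  plan=[
    [[0, 0, 0, 0.06, 1], [0, 0, 0, 0.12, 1], [0, 0, 0, 0.12, 1], [0, 0, 0, 0.12, 1]],
  ],
)

```text
clock: 6.48
tool_pos: [0.5107, 0.1272, 0.1002]
tcp_rot: [-0.328, 0.627, 0.325, 0.627]
ft_force: [0.2, -8.1, 7.8]
opening: 0.136
```

```bash
python3 -c "
from h import *
go(.5107,.1293,.101,.8)"
```

```text
pos [0.5107 0.1272 0.1002] jaw 0.96 tilt [ 0.002 -0.003 -1.   ] q [ 0.11  0.4  -0.36  0.81 -0.    0.72] op 0.136 F [ 0.2 -8.1  7.8] Mo [-1.8   0.26 -0.  ]
MOVE cm [-0.08  0.12  0.17] turn 0.16
```

>>> move_arm(
  plan=[
    [[0, 0, 0, 0.06, 1], [0, 0, 0, 0.12, 1], [0, 0, 0, 0.12, 1], [0, 0, 0, 0.12, 1]],
  ],
)

```text
clock: 6.98
tool_pos: [0.5106, 0.1272, 0.1002]
tcp_rot: [-0.29, 0.646, 0.287, 0.645]
ft_force: [-0.7, -8.8, 8.1]
opening: 0.137
```

```bash
python3 -c "
from h import *
go(.5107,.1293,.101,.8)"
```

```text
pos [0.5106 0.1272 0.1002] jaw 0.841 tilt [ 0.001 -0.004 -1.   ] q [ 0.11  0.4  -0.36  0.81 -0.    0.84] op 0.137 F [-0.7 -8.8  8.1] Mo [-1.99  0.31  0.82]
MOVE cm [-0.08  0.13  0.17] turn 0.041
```

>>> move_arm(
  plan=[
    [[0, 0, 0, 0.05, 1], [0, 0, 0, 0.08, 1], [0, 0, 0, 0.08, 1], [0, 0, 0, 0.08, 1]],
  ],
)

```text
clock: 7.48
tool_pos: [0.5106, 0.1271, 0.1003]
tcp_rot: [-0.265, 0.656, 0.262, 0.656]
ft_force: [-1.3, -10.8, 8.7]
opening: 0.136
```

```bash
python3 -c "
from h import *
go(.5107,.1293,.101,.8)"
```

```text
pos [0.5106 0.1271 0.1003] jaw 0.763 tilt [ 0.001 -0.004 -1.   ] q [ 0.11  0.4  -0.36  0.81 -0.    0.92] op 0.136 F [ -1.3 -10.8   8.7] Mo [-2.16  0.38  1.8 ]
MOVE cm [-0.08  0.15  0.16] turn -0.037
```

>>> move_arm(
  plan=[
    [[0, 0, 0, 0, 0], [0, 0, 0, 0, 0], [0, 0, 0, 0, 0], [-3, 0, 0, 0, 0], [-6, 0, 0, 0, 0], [-6, 0, 0, 0, 0], [-6, -3.3, -3.1, -0.6, 0], [-6, -6.7, -6.3, -1.21, 0], [-6, -6.7, -6.3, -1.21, 0], [-6, -6.7, -6.3, -1.21, 0], [-6, -6.7, -6.3, -1.21, 0], [-6, -6.7, -6.3, -1.21, 0], [-6, -6.7, -6.3, -1.21, 0], [-6, -6.7, -6.3, -1.21, 0]],
  ],
)

```text
clock: 9.22
tool_pos: [0.5101, 0.037, 0.1585]
tcp_rot: [-0.589, 0.391, 0.59, 0.391]
ft_force: [-0.0, -0.1, 1.0]
opening: 0.502
```

```bash
python3 - <<'E'
from h import *
go(.5122,.037,.101,1.97)
s=ctrl.snapshot("side"); save(s,"b_side.png",(130,150,330,290),4)
for p in((.5122,.0375,.122),(.5137,-.0525,.122)): print(np.subtract(proj(s,p),(130,150))*4)
E
```

```text
pos [0.5101 0.037  0.1585] jaw 1.97 tilt [-0.001  0.    -1.   ] q [-0.07  0.32 -0.31  0.94  0.   -0.47] op 0.502 F [-0.  -0.1  1. ] Mo [-0.02  0.04  0.02]
MOVE cm [ 5.75 -0.2  -0.08] turn 0.0
[316.4233825  315.38364579]
[415.49265157 411.819339  ]
```

View pics/b_side.png

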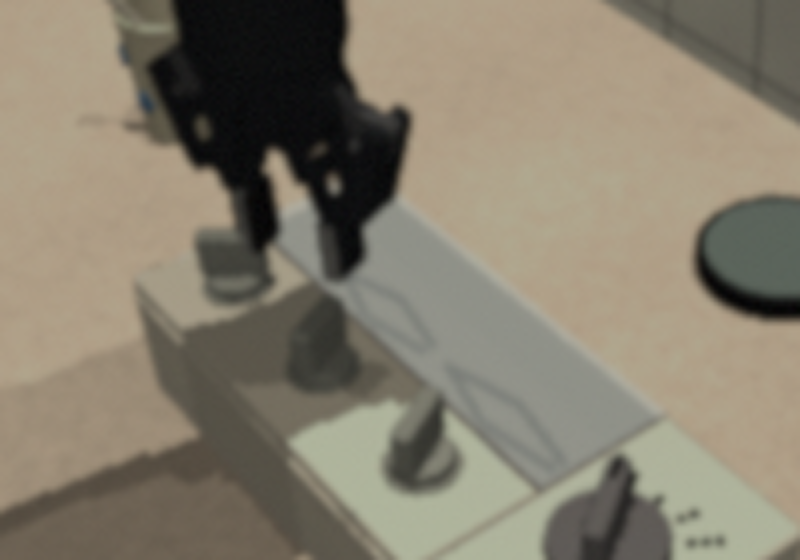

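Knob 1 (crop ~235,262) is now turned well round. The jaws straddle knob 2 (crop ~320,340). I'll descend and grip.

>>> move_arm(
  plan=[
    [[3, -0.2, 0, 0, 0], [4.7, -0.2, 0, 0, 0], [5.7, -0.2, 0, 0, 0], [5.7, -0.2, 0, 0, 0], [5.7, -0.2, 0, 0, 1], [5.7, -0.2, 0, 0, 1], [5.7, -0.2, 0, 0, 1], [5.7, -0.2, 0, 0, 1], [5.7, -0.2, 0, 0, 1], [5.7, -0.2, 0, 0, 1]],
  ],
)

```text
clock: 10.52
tool_pos: [0.5131, 0.0383, 0.1031]
tcp_rot: [0.59, -0.39, -0.589, -0.391]
ft_force: [-0.8, 4.8, 5.5]
opening: 0.132
```

```bash
python3 -c "
from h import *
go(.5122,.037,.101,.86)"
```

```text
pos [0.5131 0.0383 0.1031] jaw 1.971 tilt [ 0.002  0.001 -1.   ] q [-0.07  0.38 -0.39  0.8   0.   -0.47] op 0.132 F [-0.8  4.8  5.5] Mo [ 1.05  0.14 -0.02]
MOVE cm [ 0.21  0.13 -0.09] turn 1.111
```

>>> move_arm(
  plan=[
    [[0, 0, 0, 0.15, 1], [0, 0, 0, 0.3, 1], [0, 0, 0, 0.45, 1], [0, 0, 0, 0.6, 1], [0, 0, 0, 0.75, 1], [0, 0, 0, 0.9, 1], [0, 0, 0, 1.0, 1], [0, 0, 0, 1.0, 1], [0, 0, 0, 1.0, 1]],
  ],
)

```text
clock: 11.65
tool_pos: [0.5129, 0.0371, 0.1031]
tcp_rot: [-0.33, 0.625, 0.329, 0.626]
ft_force: [-1.5, -0.5, 6.1]
opening: 0.135
```

```bash
python3 -c "
from h import *
go(.5122,.037,.101,.86)"
```

```text
pos [0.5129 0.0371 0.1031] jaw 0.971 tilt [ 0.001 -0.001 -1.   ] q [-0.07  0.38 -0.39  0.8  -0.    0.53] op 0.135 F [-1.5 -0.5  6.1] Mo [-0.16  0.4  -0.07]
MOVE cm [ 0.21  0.05 -0.05] turn 0.111
```

>>> move_arm(
  plan=[
    [[0, 0, 0, 0.06, 1], [0, 0, 0, 0.12, 1], [0, 0, 0, 0.17, 1], [0, 0, 0, 0.2, 1], [0, 0, 0, 0.2, 1], [0, 0, 0, 0.2, 1]],
  ],
)

```text
clock: 12.4
tool_pos: [0.5128, 0.037, 0.1032]
tcp_rot: [-0.267, 0.655, 0.266, 0.655]
ft_force: [-2.1, -2.6, 7.1]
opening: 0.127
```

```bash
python3 -c "
from h import *
go(.5122,.037,.101,.86)"
```

```text
pos [0.5128 0.037  0.1032] jaw 0.773 tilt [ 0.001 -0.002 -1.   ] q [-0.07  0.38 -0.39  0.8  -0.    0.73] op 0.127 F [-2.1 -2.6  7.1] Mo [-0.45  0.54  1.69]
MOVE cm [ 0.22  0.04 -0.05] turn -0.087
```

>>> move_arm(
  plan=[
    [[0, 0, 0, 0, 0], [0, 0, 0, 0, 0], [0, 0, 0, 0, 0], [-3, 0, 0, 0, 0], [-6, 0, 0, 0, 0], [-6, 0, 0, 0, 0], [-6, -3.2, -3.1, -0.6, 0], [-6, -6.5, -6.2, -1.23, 0], [-6, -6.5, -6.2, -1.23, 0], [-6, -6.5, -6.2, -1.23, 0], [-6, -6.5, -6.2, -1.23, 0], [-6, -6.5, -6.2, -1.23, 0], [-6, -6.5, -6.2, -1.23, 0], [-6, -6.5, -6.2, -1.23, 0]],
  ],
)

```text
clock: 14.15
tool_pos: [0.5128, -0.0521, 0.1614]
tcp_rot: [-0.595, 0.382, 0.595, 0.382]
ft_force: [0.2, -1.4, 1.0]
opening: 0.5
```

```bash
python3 - <<'E'
from h import *
go(.514,-.0528,.102,2.0)
s=ctrl.snapshot("side"); save(s,"c_side.png",(150,150,350,290),4)
E
```

```text
pos [ 0.5128 -0.0521  0.1614] jaw 2.0 tilt [-0.001  0.    -1.   ] q [-0.24  0.32 -0.3   0.95  0.   -0.67] op 0.5 F [ 0.2 -1.4  1. ] Mo [ 0.01 -0.01  0.01]
MOVE cm [ 5.94 -0.09 -0.12] turn 0.0
```

View pics/c_side.png

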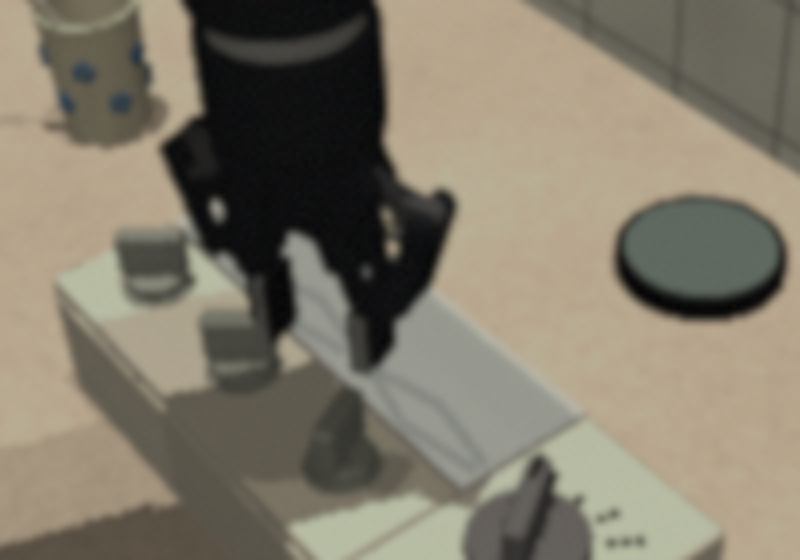

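>>> move_arm(
  plan=[
    [[3, -0.1, -0.1, 0, 0], [4.9, -0.1, -0.1, 0, 0], [5.9, -0.1, -0.1, 0, 0], [5.9, -0.1, -0.1, 0, 0], [5.9, -0.1, -0.1, 0, 1], [5.9, -0.1, -0.1, 0, 1], [5.9, -0.1, -0.1, 0, 1], [5.9, -0.1, -0.1, 0, 1], [5.9, -0.1, -0.1, 0, 1], [5.9, -0.1, -0.1, 0, 1]],
  ],
)

```text
clock: 15.45
tool_pos: [0.5151, -0.0518, 0.1042]
tcp_rot: [0.595, -0.381, -0.595, -0.382]
ft_force: [-0.4, 5.4, 4.3]
opening: 0.133
```

```bash
python3 -c "
from h import *
go(.514,-.053,.101,.86)"
```

```text
pos [ 0.5151 -0.0518  0.1042] jaw 2.001 tilt [ 0.002  0.002 -1.   ] q [-0.24  0.39 -0.38  0.81  0.   -0.67] op 0.133 F [-0.4  5.4  4.3] Mo [ 1.08  0.08 -0.  ]
MOVE cm [ 0.32  0.15 -0.07] turn 1.141
```

>>> move_arm(
  plan=[
    [[0, 0, 0, 0.15, 1], [0, 0, 0, 0.3, 1], [0, 0, 0, 0.45, 1], [0, 0, 0, 0.6, 1], [0, 0, 0, 0.75, 1], [0, 0, 0, 0.9, 1], [0, 0, 0, 1.03, 1], [0, 0, 0, 1.03, 1], [0, 0, 0, 1.03, 1]],
  ],
)

```text
clock: 16.58
tool_pos: [0.5149, -0.0528, 0.1042]
tcp_rot: [-0.331, 0.625, 0.331, 0.625]
ft_force: [-1.9, 0.7, 6.9]
opening: 0.133
```

```bash
python3 -c "
from h import *
go(.514,-.053,.101,.86)"
```

```text
pos [ 0.5149 -0.0528  0.1042] jaw 0.974 tilt [ 0.001 -0.    -1.   ] q [-0.24  0.39 -0.38  0.81 -0.    0.35] op 0.133 F [-1.9  0.7  6.9] Mo [ 0.16  0.51 -0.05]
MOVE cm [ 0.32  0.07 -0.07] turn 0.114
```

>>> move_arm(
  plan=[
    [[0, 0, 0, 0.06, 1], [0, 0, 0, 0.12, 1], [0, 0, 0, 0.17, 1], [0, 0, 0, 0.2, 1], [0, 0, 0, 0.2, 1], [0, 0, 0, 0.2, 1]],
  ],
)

```text
clock: 17.32
tool_pos: [0.5149, -0.0528, 0.1042]
tcp_rot: [-0.268, 0.654, 0.267, 0.655]
ft_force: [-1.6, -0.3, 7.6]
opening: 0.131
```

```bash
python3 -c "
from h import *
go(.514,-.053,.101,.86)"
```

```text
pos [ 0.5149 -0.0528  0.1042] jaw 0.777 tilt [ 0.001 -0.001 -1.   ] q [-0.24  0.39 -0.38  0.81 -0.    0.55] op 0.131 F [-1.6 -0.3  7.6] Mo [-0.09  0.73  1.54]
MOVE cm [ 0.32  0.05 -0.08] turn -0.083
```

>>> move_arm(
  plan=[
    [[0, 0, 0, 0, 0], [0, 0, 0, 0, 0], [0, 0, 0, 0, 0], [-3, 0, 0, 0, 0], [-6, 0, 0, 0, 0], [-6, 0, 0, 0, 0], [-6, -4.8, -2.1, -0.7, 0], [-6, -9.7, -4.3, -1.41, 0], [-6, -9.7, -4.3, -1.41, 0], [-6, -9.7, -4.3, -1.41, 0], [-6, -9.7, -4.3, -1.41, 0], [-6, -9.7, -4.3, -1.41, 0], [-6, -9.7, -4.3, -1.41, 0], [-6, -9.7, -4.3, -1.41, 0], [-6, -9.7, -4.3, -1.41, 0]],
  ],
)

```text
clock: 19.2
tool_pos: [0.5509, -0.152, 0.1623]
tcp_rot: [-0.627, 0.327, 0.628, 0.327]
ft_force: [-0.0, 0.2, -0.3]
opening: 0.504
```

```bash
python3 - <<'E'
from h import *
go(.552,-.152,.103,2.19)
s=ctrl.snapshot("side"); save(s,"d_side.png",(170,180,350,306),4.4)
E
```

```text
pos [ 0.5509 -0.152   0.1623] jaw 2.18 tilt [-0.001  0.001 -1.   ] q [-0.4   0.42 -0.14  1.01  0.   -1.01] op 0.504 F [-0.   0.2 -0.3] Mo [ 0.05 -0.03 -0.04]
MOVE cm [ 5.93 -0.1  -0.07] turn -0.01
```

View pics/d_side.png

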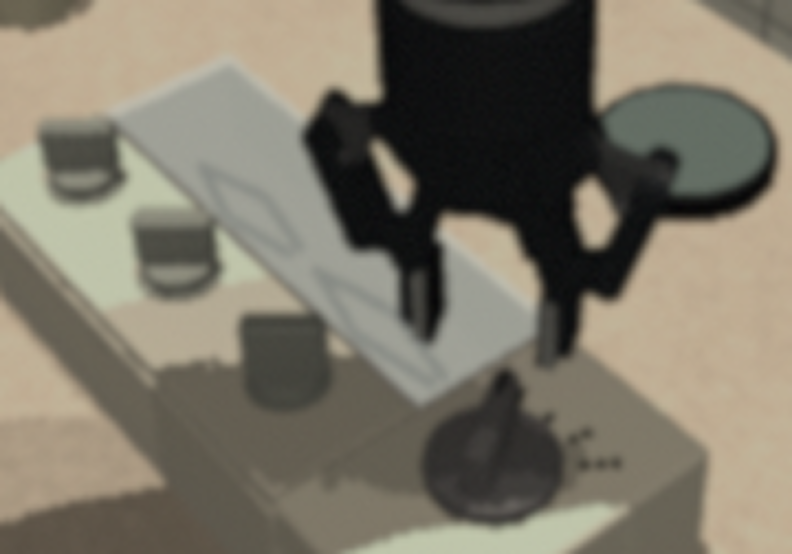

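All three knobs sit at the same home angle. The jaws straddle the dial bar at crop ~(500,420).

>>> move_arm(
  plan=[
    [[3, -0.1, 0, 0, 0], [4.9, -0.1, 0, 0, 0], [5.9, -0.1, 0, 0, 0], [5.9, -0.1, 0, 0, 0], [5.9, -0.1, 0, 0, 1], [5.9, -0.1, 0, 0, 1], [5.9, -0.1, 0, 0, 1], [5.9, -0.1, 0, 0, 1], [5.9, -0.1, 0, 0, 1], [5.9, -0.1, 0, 0, 1]],
  ],
  squeeze=40,
)

```text
clock: 20.5
tool_pos: [0.5521, -0.1509, 0.1053]
tcp_rot: [-0.627, 0.326, 0.627, 0.327]
ft_force: [-1.8, 4.0, 6.0]
opening: 0.127
```

>>> move_arm(
  plan=[
    [[0, 0, 0, 0.15, 1], [0, 0, 0, 0.3, 1], [0, 0, 0, 0.45, 1], [0, 0, 0, 0.6, 1], [0, 0, 0, 0.75, 1], [0, 0, 0, 0.9, 1], [0, 0, 0, 1.03, 1], [0, 0, 0, 1.1, 1], [0, 0, 0, 1.1, 1], [0, 0, 0, 1.1, 1]],
  ],
)

```text
clock: 21.75
tool_pos: [0.5521, -0.1514, 0.1053]
tcp_rot: [-0.364, 0.606, 0.364, 0.606]
ft_force: [-3.6, 1.5, 5.6]
opening: 0.13
```

```bash
python3 -c "
from h import *
go(.552,-.152,.103,.98)"
```

```text
pos [ 0.5521 -0.1514  0.1053] jaw 1.081 tilt [ 0.  0. -1.] q [-0.4   0.48 -0.22  0.87  0.    0.09] op 0.13 F [-3.6  1.5  5.6] Mo [0.33 0.66 0.01]
MOVE cm [ 0.23 -0.02 -0.05] turn 0.101
```

>>> move_arm(
  plan=[
    [[0, 0, 0, 0.05, 1], [0, 0, 0, 0.1, 1], [0, 0, 0, 0.1, 1], [0, 0, 0, 0.1, 1]],
  ],
)

```text
clock: 22.25
tool_pos: [0.5521, -0.1515, 0.1053]
tcp_rot: [-0.333, 0.624, 0.333, 0.624]
ft_force: [-3.2, 2.3, 6.2]
opening: 0.13
```

```bash
python3 -c "
from h import *
go(.552,-.152,.103,.98)"
```

```text
pos [ 0.5521 -0.1515  0.1053] jaw 0.981 tilt [ 0. -0. -1.] q [-0.4   0.48 -0.22  0.87  0.    0.19] op 0.13 F [-3.2  2.3  6.2] Mo [0.34 0.67 0.12]
MOVE cm [ 0.23 -0.02 -0.05] turn 0.001
```

>>> move_arm(
  plan=[
    [[0, 0, 0, 0.04, 1], [0, 0, 0, 0.06, 1], [0, 0, 0, 0.06, 1], [0, 0, 0, 0.06, 1]],
  ],
)

```text
clock: 22.75
tool_pos: [0.5521, -0.1515, 0.1053]
tcp_rot: [-0.314, 0.633, 0.314, 0.633]
ft_force: [-2.4, 1.4, 5.2]
opening: 0.128
```

```bash
python3 -c "
from h import *
go(.552,-.152,.103,.98)"
```

```text
pos [ 0.5521 -0.1515  0.1053] jaw 0.921 tilt [ 0. -0. -1.] q [-0.4   0.48 -0.22  0.87  0.    0.25] op 0.128 F [-2.4  1.4  5.2] Mo [0.33 0.76 0.08]
MOVE cm [ 0.23 -0.03 -0.04] turn -0.059
```

>>> move_arm(
  plan=[
    [[0, 0, 0, 0.03, 1], [0, 0, 0, 0.05, 1], [0, 0, 0, 0.05, 1], [0, 0, 0, 0.05, 1]],
  ],
)

```text
clock: 23.25
tool_pos: [0.5521, -0.1515, 0.1053]
tcp_rot: [-0.299, 0.641, 0.299, 0.641]
ft_force: [-2.7, 1.2, 5.9]
opening: 0.13
```

```bash
python3 -c "
from h import *
go(.552,-.152,.103,.98)
s=ctrl.snapshot('side'); save(s,'e_side.png',(170,180,350,306),4.4)"
```

```text
pos [ 0.5521 -0.1515  0.1053] jaw 0.872 tilt [ 0. -0. -1.] q [-0.4   0.48 -0.22  0.87 -0.    0.3 ] op 0.13 F [-2.7  1.2  5.9] Mo [0.28 0.77 0.9 ]
MOVE cm [ 0.23 -0.03 -0.05] turn -0.108
```

View pics/e_side.png

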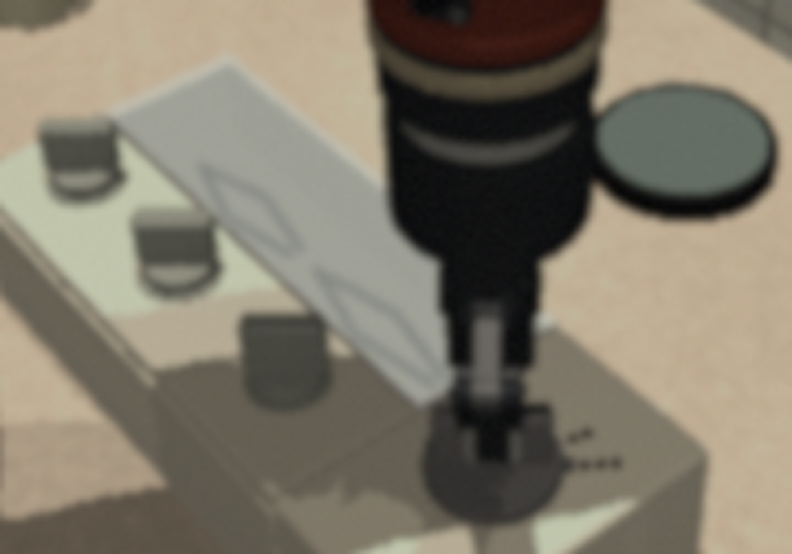

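The stop is felt, with a moment of 0.9 N m. I'll ease back a hair so the dial sits just below the stop, still gripped.

>>> move_arm(
  plan=[
    [[0, 0, 0, -0.07, 1], [0, 0, 0, -0.07, 1], [0, 0, 0, -0.07, 1], [0, 0, 0, -0.07, 1], [0, 0, 0, -0.07, 1]],
  ],
)

```text
clock: 23.92
tool_pos: [0.5521, -0.1515, 0.1053]
tcp_rot: [-0.321, 0.63, 0.321, 0.63]
ft_force: [-3.0, 2.3, 5.9]
opening: 0.131
```

```bash
python3 -c "
from h import *
go(.552,-.152,.103,.98)
print(ctrl.hand_in())"
```

```text
pos [ 0.5521 -0.1515  0.1053] jaw 0.941 tilt [ 0. -0. -1.] q [-0.4   0.48 -0.22  0.87  0.    0.23] op 0.131 F [-3.   2.3  5.9] Mo [0.38 0.72 0.06]
MOVE cm [ 0.23 -0.02 -0.04] turn -0.039
the job is handed in; nothing more can be done
None
```

I turned knobs 1, 2 and 3 clockwise in that order until each hit its stop, then turned the dial to its stop, eased it back about 0.07 rad, and handed in while still gripping it. The hand-in reports no verdict, and I never read the joint values directly, so the angles below are inferred.

- **Knobs:** each stop showed as a clear counter-moment of 1.5 to 1.8 N m. The pictures show all three wings at the same home angle.
- **Dial:** the stop showed at 0.9 N m. After easing back, the dial should be at about 1.2 to 1.25 rad. The last reading was 0.06 N m, which fits the spring pulling against the grip, and the jaws are closed on the 12 mm bar at about 11 mm.
- **Bystanders:** the arm kept well clear of both cups and the mirror. The mirror stands unmoved in the late pictures; the two cups were not checked again at the end.
- **Time and force:** the job took 23.9 s of the 72 s allowed, and no force reading I took was above about 14 N.

The positions measured from the pictures were about 2 mm off in y; I corrected this after feeling it on knob 1. No check failed.

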